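Prop up the clock test frame and hold it

TASK

So that the clock can run upright, push the sliding shoe along its rails until the spring detent clicks it fully home, then flip the frame's kickstand leg from its stowed position over centre until it snaps fully down. Then tip the frame up to the rear until it is upright with the leg's foot pressed lightly but firmly onto the shoe, and finish while still holding it there with the gripper, because it falls forward if let go; leave the bench things lying around it where they are.

Things in the scene. Friction and masses are not known exactly. Their poses are not given: they have to be found in the camera images.
- stand: The green base plate (200 x 270 x 12 mm), screwed to the bench. Its origin is on the bench surface below the middle of the frame's hinge line; its z is up, its x points from the dial side (front, facing roughly towards the robot) to the leg side (rear), its y runs along the hinge line. The plate covers x -75 to 125, y -170 to 100 mm. The hinge line is at x 0, 25 mm above the bench.
- frame_top (a point): Middle of the top face of the frame's top rail, 195 mm above the hinge line. The frame: aluminium, 160 mm wide (y), 195 mm tall, 16 mm thick (x from -8 to 8), carrying a round brass clock (112 mm across, centred 85 mm up, out to x -48 mm). The top rail is the uppermost 25 mm and can be pushed there. About 0.9 kg, front-heavy: holding it up takes about 1 N at the top rail.
- frame (a joint): Tip angle of the frame in rad: 0 upright, negative leaning to the front (dial side); it starts resting on its front stop at -0.35. It could tip back to +0.30, but when the leg is down and the shoe home the leg's foot lands on the shoe at 0 and stops it firmly; a few N rearward at the top rail then press the foot onto the shoe.
- shoe (a joint): Travel of the shoe in m along the stand's +y: 0 to 0.090, where it is home against the end stop. Starts between 0 and 0.025. It slides with about 1 N of friction; the spring detent resists with up to about 8 N from 0.074 to its crest at 0.083, and from 0.085 on pulls the shoe home by itself and keeps it there.
- shoe_tab (a point): Middle of the top of the shoe's upright push tab, 75 mm above the bench. The tab is 24 mm (stand x) by 10 mm (stand y), standing on the trailing (-y) end of the shoe, a low aluminium block 38 x 60 mm with its top 30 mm above the bench, between two rails. At home the tab is at stand x 74.5, y -34 mm.
- leg (a joint): Swing of the kickstand leg in rad relative to the frame: 0 folded up along the frame's rear, grows as it swings rearward and down, 2.62 fully down against its stop. A small sprung strut beside it (22 mm to +y, below the pivot) drives it back to 0 before 1.31 and down to 2.62 after; turning it takes up to about 0.15 N m (some 1.5 N near its foot), less than tips the frame.
- leg_pivot (a point): The leg's pivot, on the frame's rear at its middle width: 18 mm behind the frame's mid-plane and 115 mm above the hinge line along the frame. The leg turns about the stand's y direction.
- leg_foot (a point): Centre of the rubber ball foot (14 mm diameter) at the leg's end, 119 mm from the pivot. The leg is a steel bar 14 mm wide (y) and 10 mm thick. Folded up, the foot's centre stands 39 mm beyond the frame's top rail, so the leg's end can be pushed to the rear from over the rail.
- loupe: Bystander: black eye loupe, 34 mm wide, 30 mm tall, origin under its base.
- driver: Bystander: screwdriver, 140 mm long, lying.
- oil_pot: Bystander: amber glass oil pot with a black cap, 40 mm wide, 45 mm tall, origin under its base.
- parts_tray: Bystander: grey parts tray with one divider, 90 x 70 x 20 mm, origin under its base.

How it is judged (in metres and radians):
On the way, in this order (a step that is already met when the one before it is completed fails the run):
1. the shoe is in its detent at home (value of joint shoe above 0.086 m), for 0.2 s.
2. the leg has snapped fully down, the shoe still home (value of joint shoe above 0.086 m and value of joint leg above 2.5 rad), for 0.2 s.
3. the frame is upright and held by the gripper, the foot pressing on the shoe (all of step 2 and contact force between the fingers and frame above 0.7 N and contact force between leg and shoe above 0.4 N and value of joint frame between -0.05 and 0.05 rad), for 0.3 s.
At the end, for the whole second after the job is handed in: The shoe is home (within 4 mm), the leg fully down (within 0.12 rad), the frame upright within 0.05 rad and still, with the leg's foot pressing on the shoe (more than 0.4 N), and the fingers bear on the frame with more than 0.7 N through the last second (all of step 3 and velocity of joint frame between -0.1 and 0.1 rad/s); the arm keeps its last pose, push and grip.
It fails at once if the loupe is knocked more than 30 mm out of place (distance of loupe from where it was at the start of the episode above 0.03 m).
It fails at once if the screwdriver is knocked more than 30 mm out of place (distance of driver from where it was at the start of the episode above 0.03 m).
It fails at once if the oil pot is knocked more than 30 mm out of place (distance of oil_pot from where it was at the start of the episode above 0.03 m).
It fails at once if the parts tray is knocked more than 30 mm out of place (distance of parts_tray from where it was at the start of the episode above 0.03 m).
It also fails if it takes over 67 s, if anything falls off the work surface, if the arm or the gripper's body presses on something with over 40 N, if the wrist force passes 120 N, or if a joint passes its speed limit or range.

ROBOT

A 6-joint arm with a two-finger parallel gripper is mounted at the origin on the work surface. World frame = base frame: x ahead of the robot, y to its left, z up, the work surface at z = 0. Lengths are in mm, angles in rad, forces in N, time in s.
With the tool pointing down it reaches from about 300 to 775 mm from the base axis. Payload 14.6 kg.
Tool frame: the origin (TCP) lies on the centre line of the jaws, within the pads' length; the fingertips stand 11 mm ahead of it and the grasp point (between the pads) lies 8 mm behind it; z points along the fingers, y is the line along which they close (so a half turn about z gives the same grasp; the last joint's range is limited). The gripper opens to 85 mm and grips with 20 to 120 N. Pads are 22 mm wide; open, the fingers measure 114 mm over their backs; the gripper's body (76 mm by 85 mm) begins 54 mm behind the grasp point. The pads swing forward as they close: fully open they stand 13 mm farther back than shut.
Start: joints at [1.09, 0.3, 1.521, -0, 1.321, -0.067], TCP at [221.147, 503.571, 242.281] pointing down, gripper open.
Joint ranges: [-3.03, 3.03], [-0.79, 2.21], [0.23, 2.52], [-1.04, 4.18], [0, 3.07], [-2.55, 2.55]. Speed limits (rad/s): [2.22, 2.22, 2.57, 3.14, 3.14, 3.14].

INTERFACE

Orientations are given as a unit quaternion [x, y, z, w].
In Python, from plant import robot gives the robot as it stands.
- The arm moves only by the tool play_rows, never from a script. Its argument "commands" is a list that holds one entry, the list of rows, each a list of 7 numbers: the opening, from 0 (shut) to 1 (fully open), then the shift along the world's x, y, z normalised to -1 to 1, where 1 is 150 mm, then the turn, a rotation vector about the world's x, y, z normalised to -1 to 1, where 1 is 120 degrees. In form: [[[hand, dx, dy, dz, rx, ry, rz], ...]]. A call has 1 to 10 rows; each row is the pose to reach, as a shift and turn from the pose commanded when the call began; what a row does not reach only later rows make up. A row lasts 1/8 s, in which the tool goes at most 62.5 mm and 10.7 degrees, less where a joint would pass 70% of its speed; a pose out of reach is approached as far as the arm can. A call with a number of a shift or a turn outside -1 to 1 is refused whole. A call with a gripper value outside its range is refused whole. The fingers move at their own pace and stop on an object; "force" is the grip in N (left out, the last holds). Time passes only in rows, so rows that repeat a pose let the fingers close. It gives the time, the measured TCP pose, the force, the opening and the grip force at its end, in the units of the state.
- robot.state(): the state, without advancing time (a new reading comes with each control period).
- robot.get_image(name): name is "scene" or "top" or "wrist"; returns a dict with "img" (420x560x3 uint8, blue, green, red), "intrinsics" (3x3 intrinsics, pixels), "eye" and "attitude" of the camera in the world. Camera axes: x right, y up, looking along -z (the intrinsics and any distortion apply to the point x, -y, -z); pixel columns grow to the right and rows downward; lengths in mm; the calibration is good to about 2 mm. A picture is of the moment at which its call begins. There is no depth.
- robot.hand_in(): hands the job in; it is judged then, once.
The state is a dict: "time_s": time; "qpos": joint angles; "joint_vel": joint speeds; "joint_torque": joint torques, N m; "ee_pos": TCP position; "tcp_rot": TCP orientation; "contact_force": force on the tool from outside, world axes, zero at the start; "moment": the same for the moment, N m; "grip_width": finger opening in mm; "grip_force": force on a finger pad.
Only numpy, scipy, OpenCV 4.12 (cv2) and the standard library are available. Lean on these libraries where they do the work, as an engineer would, in place of code of your own. Each camera call takes 0.05 s, during which the arm holds its last target. There are 200 camera calls.

## Working session

There is one attempt and no reset: what is moved stays moved. The work goes in short steps, Python scripts to look and compute and a tool call to move; the robot and the scene stay as the last step left them, time stands still between calls to the robot, and variables do not carry over. Pictures are saved under pics/ and viewed, at most 13 in all, crops included, and the job is handed in when it is done.

Besides the shell and the picture viewer there is one more tool, called after ">>>" as name([rows], argument=value, ...), one row to a line, values as JSON. play_rows: Moves the arm, as the interface text tells. Scaled input: -1 to 1 covers 150 mm each way for a shift and 120 degrees each way for a turn. Its arguments: {"type":"object","properties":{"commands":{"type":"array","items":{"type":"array","items":{"type":"array","items":{"type":"number","minimum":-1,"maximum":1}}}},"force":{"type":"number"}},"required":["commands"]}

```bash
mkdir -p pics
cat > h.py <<'E'
import numpy as np, cv2, pickle
from plant import robot
from scipy.spatial.transform import Rotation as R
def snap(n,f):
    d=robot.get_image(n); cv2.imwrite(f'pics/{f}.png',d['img']); pickle.dump(d,open(f'pics/{f}.pkl','wb')); return d
def mat(d):
    a=np.array(d['attitude'],float); return a if a.shape==(3,3) else R.from_quat(a).as_matrix()
def ray(d,u,v):
    K=np.array(d['intrinsics']); p=np.linalg.inv(K)@[u,v,1]; r=mat(d)@[p[0],-p[1],-p[2]]
    return np.array(d['eye'],float),r/np.linalg.norm(r)
def atz(d,u,v,z):
    e,r=ray(d,u,v); return e+r*(z-e[2])/r[2]
def proj(d,P):
    c=mat(d).T@(np.array(P,float)-np.array(d['eye'])); q=np.array(d['intrinsics'])@[c[0],-c[1],-c[2]]; return q[:2]/q[2]
def load(f): return pickle.load(open(f'pics/{f}.pkl','rb'))
E
python3 - <<'E'
from h import *
for n in('scene','top'):
    d=snap(n,n+'0'); print(n,{k:v for k,v in d.items() if k!='img'})
print(robot.state())
E
```

```text
scene {'intrinsics': array([[477.72089209,   0.        , 287.23605185],
       [  0.        , 477.72089209, 203.81237386],
       [  0.        ,   0.        ,   1.        ]]), 'eye': array([1306.07489756, -348.28187767,  766.90900946]), 'attitude': array([0.38535252, 0.25410302, 0.47699771, 0.74793601])}
top {'intrinsics': array([[473.41925004,   0.        , 286.44044768],
       [  0.        , 473.41925004, 205.33914345],
       [  0.        ,   0.        ,   1.        ]]), 'eye': array([4.61076072e+02, 1.39549412e-01, 1.34556380e+03]), 'attitude': array([ 0.03229818, -0.02679254, -0.7022876 ,  0.71065541])}
{'time_s': 0.1, 'qpos': array([ 1.09038624e+00,  3.00410304e-01,  1.52152743e+00,  1.39291292e-05,
        1.32071713e+00, -6.65977043e-02]), 'joint_vel': array([-1.72298256e-04, -2.17235224e-03, -8.99211574e-05, -3.42819729e-04,
       -2.45959116e-04,  3.92487079e-04]), 'joint_torque': array([ 5.33752773e-04, -5.44369233e+01, -3.62375236e+01, -2.37096678e-06,
        2.99082240e-03,  1.69468109e-06]), 'ee_pos': array([221.06024618, 503.39538385, 241.77735713]), 'tcp_rot': array([ 2.05434727e-01,  9.78670675e-01, -5.09541119e-04, -1.49951119e-04]), 'contact_force': array([-0.42960712,  0.37922293,  0.12542837]), 'moment': array([-0.06003803,  0.00522207,  0.02697924]), 'grip_force': 0.0, 'grip_width': 85.63631120131102}
```

View pics/scene0.png

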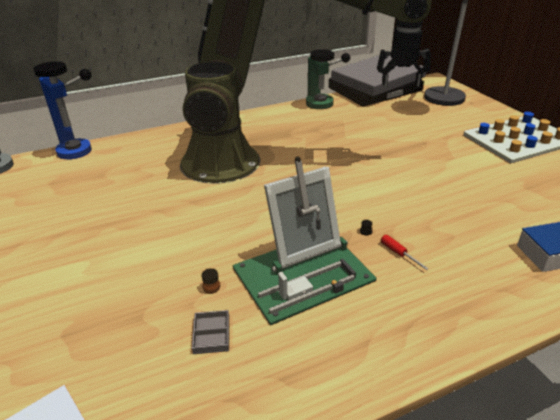

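View pics/top0.png

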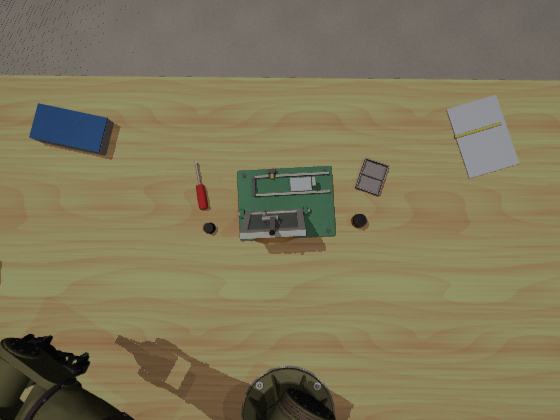

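The scene picture shows the stand around (305,272), with the frame leaning towards the robot and the shoe tab near (283,283). In the top picture the plate corners are near (237,170), (333,166) and (335,236), and the leg foot is near (272,232). I'll enlarge both.

Run:
```python
from h import *
def crop(f,x,y,w,h,s,o): cv2.imwrite(f'pics/{o}.png',cv2.resize(load(f)['img'][y:y+h,x:x+w],None,fx=s,fy=s,interpolation=cv2.INTER_CUBIC))
crop('top0',180,145,220,110,3.6,'topc'); crop('scene0',190,150,200,150,4,'scenec')
```

```text
(no output)
```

View pics/topc.png

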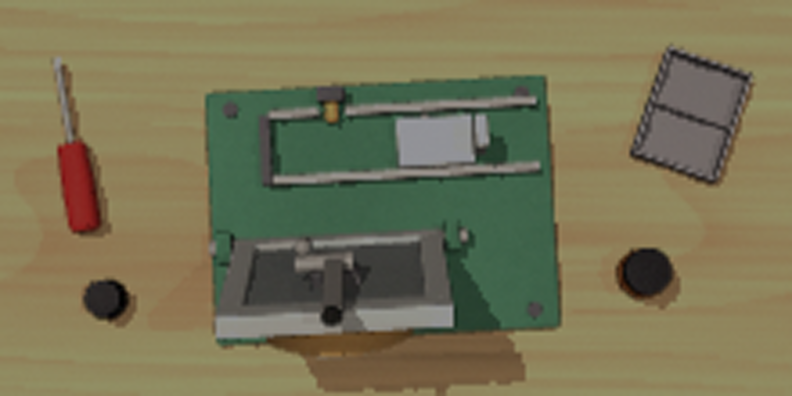

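View pics/scenec.png

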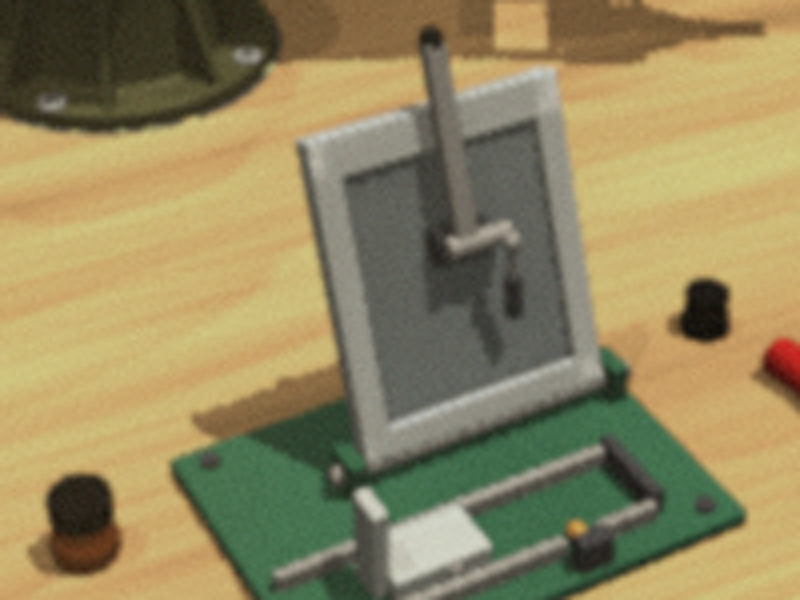

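The enlarged crops show plate corners at (206,94), (545,76), (559,327) and (218,343) in the top crop. They also show the foot at (332,316) and the tab at (482,131). In the scene crop the foot is at (431,38) and the tab top at (370,495). I'll fit the stand pose and check it.

```bash
cat >> h.py <<'E'
def S(p,o,yaw): 
    c,s=np.cos(yaw),np.sin(yaw); return np.array([o[0]+c*p[0]-s*p[1],o[1]+s*p[0]+c*p[1],p[2]])
E
python3 - <<'E'
from h import *
from scipy.optimize import least_squares
t,s=load('top0'),load('scene0')
f=lambda a:(180+a[0]/3.6,145+a[1]/3.6); g=lambda a:(190+a[0]/4,150+a[1]/4)
a=-.35
def fr(x,y,h,a=a): return (x*np.cos(a)+h*np.sin(a),y,25+h*np.cos(a)-x*np.sin(a))
obs=[(t,f((206,94)),(125,100,12)),(t,f((545,76)),(125,-170,12)),(t,f((559,327)),(-75,-170,12)),(t,f((218,343)),(-75,100,12)),
(s,g((745,515)),(125,100,12)),(s,g((175,462)),(-75,-170,12)),(t,f((332,316)),fr(18,0,234)),(s,g((431,38)),fr(18,0,234)),
(t,f((453,303)),fr(8,-80,195)),(s,g((300,145)),fr(8,-80,195)),(s,g((555,70)),fr(8,80,195))]
def res(q): return np.concatenate([proj(d,S(p,q[:2],q[2]))-u for d,u,p in obs])
r=least_squares(res,[480,0,0.05],loss='soft_l1'); q=r.x; print(q,np.round(res(q).reshape(-1,2),1).tolist())
inv=lambda P:(np.array([[np.cos(q[2]),np.sin(q[2])],[-np.sin(q[2]),np.cos(q[2])]])@(P[:2]-q[:2])).round(1)
print('tab top',inv(atz(t,*f((482,131)),75)),inv(atz(s,*g((370,495)),75)))
for n,p in dict(pot=(646,272,40),loupe=(105,300,28),drv=(80,230,8),drvtip=(57,60,5),tray=(690,115,10)).items(): print(n,atz(t,*f(p[:2]),p[2]).round(),inv(atz(t,*f(p[:2]),p[2])))
print('foot',S(fr(18,0,234),q[:2],q[2]),'top',S(fr(0,0,195),q[:2],q[2]),'pivot',S(fr(18,0,115),q[:2],q[2]),'tabhome',S((74.5,-34,75),q[:2],q[2]))
E
```

```text
[5.53470116e+02 4.53568640e+01 6.10847580e-02] [[-0.1, -1.1], [0.5, -0.8], [0.7, -0.2], [-0.6, 0.1], [0.6, -1.3], [-2.4, -1.5], [-0.1, -0.6], [-0.5, -0.2], [0.2, 0.1], [0.6, -0.8], [0.1, -0.6]]
tab top [  73.1 -112.8] [  71.6 -110.2]
pot [ 531. -191.   40.] [ -37.2 -234.3]
loupe [505. 225.  28.] [-37.7 182.8]
drv [560. 250.   8.] [ 19.2 203.9]
drvtip [696. 273.   5.] [156.2 218.2]
tray [ 657. -230.   10.] [  86.2 -281.1]
foot [490.25885337  41.4908096  250.98537534] top [486.72975343  41.27496686 208.17767901] pivot [530.98758761  43.98181351 139.20002251] tabhome [629.90675719  15.9682621   75.        ]
```

The fit is good to about 1 px. The tab is at stand y about -112, so the shoe is at about 0.012, and its x matches. I'll move up and over the stand, with the fingers shut and the tool x along the stand y.

>>> play_rows([
  [[0,0.1,-0.1,0.4,0,0,-0.08],[0,0.2,-0.4,0.7,0,0,-0.16],[0,0.4,-0.7,0.7,0,0,-0.25],[0,0.5,-1,0.7,0,0,-0.33],[0,0.5,-1,0.7,0,0,-0.42],[0,0.5,-1,0.7,0,0,-0.5],[0,0.5,-1,0.7,0,0,-0.52],[0,0.5,-1,0.7,0,0,-0.52]],
], force=60)

```text
time_s: 1.1
ee_pos: [296.1, 353.5, 347.1]
tcp_rot: [0.683, 0.731, -0.0, 0.0]
contact_force: [0.0, 0.2, 0.7]
grip_width: 0.0
grip_force: 0.0
```

>>> play_rows([
  [[0,0.3,-0.3,0,0,0,0],[0,0.6,-0.6,0,0,0,0],[0,0.8,-0.9,0,0,0,0],[0,0.8,-1,0,0,0,0]],
])

```text
time_s: 1.6
ee_pos: [417.3, 201.4, 346.8]
tcp_rot: [0.683, 0.73, -0.001, -0.0]
contact_force: [0.6, 1.4, -0.3]
grip_width: 0.4
grip_force: 0.0
```

>>> play_rows([
  [[0,0.3,-0.3,0,0,0,0],[0,0.5,-0.6,0,0,0,0],[0,0.7,-0.9,0,0,0,0],[0,0.7,-1,0,0,0,0]],
])

```text
time_s: 2.1
ee_pos: [521.8, 52.0, 346.5]
tcp_rot: [0.683, 0.73, -0.0, -0.0]
contact_force: [-0.1, 0.8, -0.2]
grip_width: 0.0
grip_force: 0.0
```

>>> play_rows([
  [[0,0.3,-0.3,0,0,0,0],[0,0.6,-0.6,0,0,0,0],[0,0.75,-0.9,0,0,0,0],[0,0.75,-1,0,0,0,0],[0,0.75,-1,0,0,0,0]],
])

```text
time_s: 2.72
ee_pos: [633.2, -96.0, 347.3]
tcp_rot: [0.683, 0.731, 0.0, -0.0]
contact_force: [-0.8, 1.5, -0.3]
grip_width: 0.1
grip_force: 0.0
```

>>> play_rows([
  [[0,0,-0.06,-0.3,0,0,0],[0,0,-0.06,-0.6,0,0,0],[0,0,-0.06,-0.9,0,0,0],[0,0,-0.06,-1,0,0,0],[0,0,-0.06,-1,0,0,0]],
])

```text
time_s: 3.35
ee_pos: [633.7, -104.4, 198.1]
tcp_rot: [0.682, 0.731, 0.0, 0.0]
contact_force: [-0.2, -1.2, 0.2]
grip_width: 0.1
grip_force: 0.0
```

Run:
```python
from h import *
d=snap('scene','s1'); print(robot.state()['qpos'].round(3))
q=(553.5,45.4,.061)
for n,p in dict(foot=(490,41.5,251)).items(): print(proj(d,p))
```

```text
[-0.221  0.54   1.284  0.     1.315 -0.29 ]
[297.17410461 159.25678536]
```

View pics/s1.png

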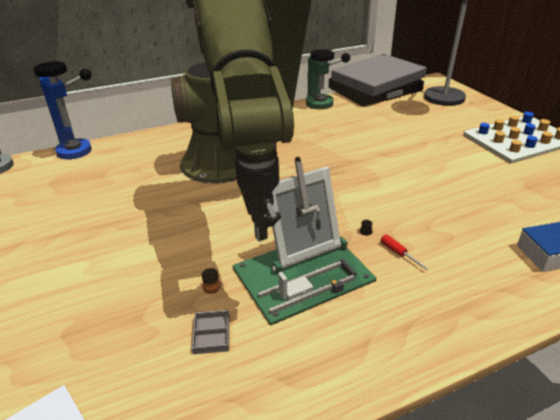

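The arm is above the stand and to its -y side, with the fingertips at about (263,235) and the forearm well clear of the foot at (297,159). Next I lower beside the tab.

>>> play_rows([
  [[0,0,0,-0.25,0,0,0],[0,0,0,-0.5,0,0,0],[0,0,0,-0.75,0,0,0],[0,-0.02,0,-0.9,0,0,0],[0,-0.02,0,-0.9,0,0,0],[0,-0.02,0,-0.9,0,0,0]],
])

```text
time_s: 4.15
ee_pos: [631.8, -105.5, 64.7]
tcp_rot: [0.683, 0.731, 0.001, 0.001]
contact_force: [0.7, -0.7, -0.4]
grip_width: 0.0
grip_force: 0.0
```

>>> play_rows([
  [[0,0,0.05,0,0,0,0],[0,-0.01,0.1,0,0,0,0],[0,-0.01,0.15,0,0,0,0],[0,-0.01,0.2,0,0,0,0],[0,-0.02,0.25,0,0,0,0],[0,-0.02,0.3,0,0,0,0],[0,-0.02,0.35,0,0,0,0],[0,-0.02,0.4,0,0,0,0],[0,-0.02,0.4,0,0,0,0]],
])

```text
time_s: 5.28
ee_pos: [627.7, -44.7, 62.2]
tcp_rot: [0.682, 0.731, 0.0, -0.0]
contact_force: [0.1, 0.0, 1.2]
grip_width: -0.2
grip_force: 0.0
```

>>> play_rows([
  [[0,0.01,0.04,0,0,0,0],[0,0.01,0.08,0,0,0,0],[0,0.01,0.12,0,0,0,0],[0,0.01,0.16,0,0,0,0],[0,0.01,0.2,0,0,0,0],[0,0.01,0.22,0,0,0,0],[0,0.01,0.24,0,0,0,0]],
])

```text
time_s: 6.15
ee_pos: [628.9, -9.9, 62.3]
tcp_rot: [0.683, 0.731, -0.001, 0.0]
contact_force: [-2.7, -4.3, -0.5]
grip_width: -0.2
grip_force: 2.3
```

>>> play_rows([
  [[0,0,0.02,0,0,0,0],[0,0,0.04,0,0,0,0]],
])

```text
time_s: 6.4
ee_pos: [629.1, -3.3, 62.2]
tcp_rot: [0.683, 0.731, -0.0, -0.0]
contact_force: [-0.5, -1.8, 0.3]
grip_width: 0.2
grip_force: 1.1
```

>>> play_rows([
  [[0,0,0.02,0,0,0,0],[0,0,0.03,0,0,0,0]],
])

```text
time_s: 6.65
ee_pos: [629.3, 0.9, 62.5]
tcp_rot: [0.683, 0.731, -0.0, 0.0]
contact_force: [-1.4, -10.1, 0.6]
grip_width: -0.2
grip_force: 5.0
```

>>> play_rows([
  [[0,0,0.02,0,0,0,0],[0,0,0.02,0,0,0,0]],
])

```text
time_s: 6.9
ee_pos: [629.4, 1.4, 62.7]
tcp_rot: [0.683, 0.73, -0.001, 0.002]
contact_force: [-1.8, -21.4, 2.7]
grip_width: -0.1
grip_force: 10.7
```

Run:
```python
from h import *
d=snap('top','t2'); snap('scene','s2')
a=cv2.resize(d['img'][145:255,230:345],None,fx=5,fy=5,interpolation=cv2.INTER_CUBIC); cv2.imwrite('pics/t2c.png',a)
```

```text
(no output)
```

The force rises firmly at the predicted home position, so the shoe is against its end stop. I'll retreat, climb, and go to the front of the leg.

>>> play_rows([
  [[0,0,-0.15,0,0,0,0],[0,0,-0.3,0,0,0,0],[0,0,-0.3,0.3,0,0,0],[0,0,-0.3,0.6,0,0,0],[0,0,-0.3,1,0,0,0],[0,0,-0.3,1,0,0,0]],
])

```text
time_s: 7.75
ee_pos: [630.7, -41.9, 217.6]
tcp_rot: [0.683, 0.731, 0.003, 0.003]
contact_force: [0.4, 0.1, -0.2]
grip_width: 0.2
grip_force: 0.0
```

>>> play_rows([
  [[0,0,0,0.3,0,0,0],[0,0,0,0.6,0,0,0],[0,0,0,0.9,0,0,0],[0,-0.2,0.1,0.9,0,0,0],[0,-0.5,0.3,0.9,0,0,0],[0,-0.8,0.5,0.9,0,0,0],[0,-1,0.58,0.9,0,0,0],[0,-1,0.58,0.9,0,0,0]],
])

```text
time_s: 8.75
ee_pos: [478.1, 46.4, 347.6]
tcp_rot: [0.682, 0.731, 0.0, 0.0]
contact_force: [-0.1, 0.3, 0.4]
grip_width: 0.0
grip_force: 0.0
```

>>> play_rows([
  [[0,-0.2,0,0,0,0,0],[0,-0.3,0,0,0,0,0],[0,-0.3,0,-0.2,0,0,0],[0,-0.3,0,-0.4,0,0,0],[0,-0.3,0,-0.66,0,0,0],[0,-0.3,0,-0.7,0,0,0],[0,-0.3,0,-0.7,0,0,0]],
])

```text
time_s: 9.62
ee_pos: [434.7, 45.9, 243.1]
tcp_rot: [0.683, 0.731, 0.0, 0.0]
contact_force: [-0.3, 0.5, -0.1]
grip_width: -0.1
grip_force: 0.0
```

Run:
```python
from h import *
t=snap('top','t3'); d=snap('scene','s3')
a=cv2.resize(d['img'][130:310,220:390],None,fx=3.3,fy=3.3,interpolation=cv2.INTER_CUBIC); cv2.imwrite('pics/s3c.png',a)
print(robot.state()['ee_pos'])
```

```text
[434.81205167  45.99337011 243.67048017]
```

View pics/s3c.png

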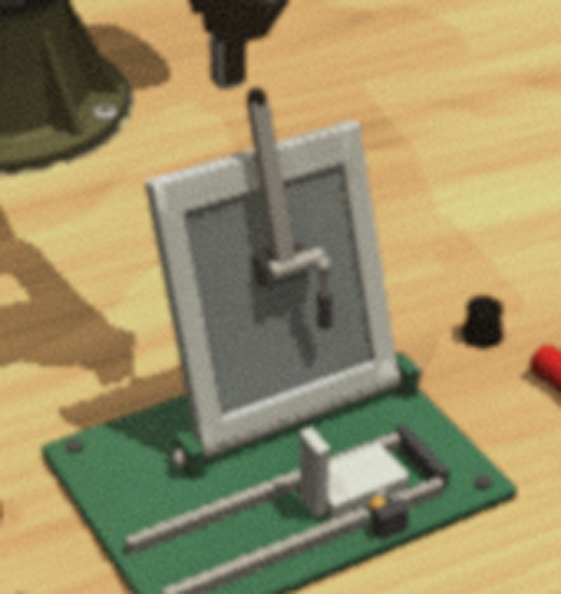

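The shoe is home, with the tab at the detent end. The fingers are in front of the foot. I'll push the leg rearward along its arc.

>>> play_rows([
  [[0,0.12,0,-0.01,0,0,0],[0,0.22,0,-0.01,0,0,0],[0,0.29,0,-0.01,0,0,0],[0,0.36,0,0.01,0,0,0],[0,0.43,0,0.03,0,0,0],[0,0.51,0.01,0.04,0,0,0],[0,0.59,0.01,0.04,0,0,0],[0,0.67,0.02,0.03,0,0,0],[0,0.74,0.02,0.01,0,0,0]],
])

```text
time_s: 10.85
ee_pos: [546.0, 49.2, 243.6]
tcp_rot: [0.683, 0.731, 0.0, 0.0]
contact_force: [-0.7, 0.8, 1.3]
grip_width: 0.4
grip_force: 0.6
```

Run:
```python
from h import *
d=snap('scene','s4')
a=cv2.resize(d['img'][110:310,200:390],None,fx=3,fy=3,interpolation=cv2.INTER_CUBIC); cv2.imwrite('pics/s4c.png',a)
print(robot.state()['ee_pos'])
```

```text
[546.53278461  49.11888082 242.98017955]
```

View pics/s4c.png

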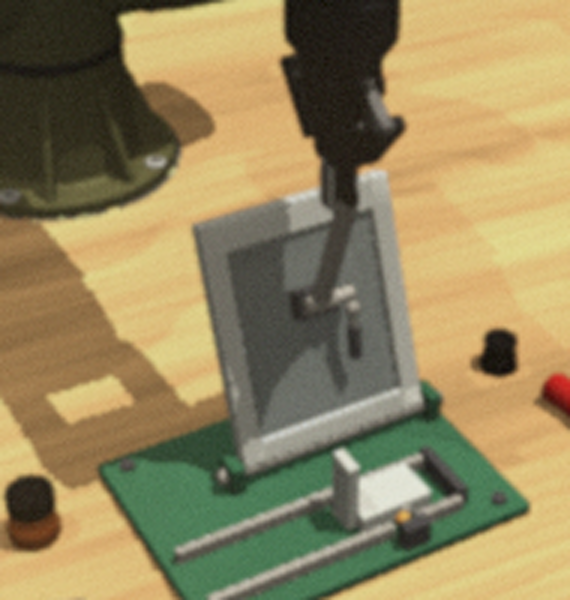

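The leg is swinging rearward ahead of the fingers and the frame still rests forward. I continue over centre.

>>> play_rows([
  [[0,0.08,0,-0.02,0,0,0],[0,0.15,0.01,-0.05,0,0,0],[0,0.21,0.01,-0.09,0,0,0],[0,0.27,0.01,-0.15,0,0,0],[0,0.33,0.01,-0.22,0,0,0],[0,0.38,0.01,-0.28,0,0,0],[0,0.41,0.01,-0.35,0,0,0],[0,0.45,0.01,-0.42,0,0,0],[0,0.46,0.01,-0.48,0,0,0],[0,0.46,0.01,-0.48,0,0,0]],
])

```text
time_s: 12.15
ee_pos: [613.9, 50.6, 170.9]
tcp_rot: [0.683, 0.731, -0.0, -0.0]
contact_force: [0.0, -0.2, 0.3]
grip_width: 0.1
grip_force: 0.0
```

>>> play_rows([
  [[0,0,0,0.2,0,0,0],[0,0,0,0.5,0,0,0],[0,0,0,0.8,0,0,0],[0,0,0,0.8,0,0,0]],
])

```text
time_s: 12.65
ee_pos: [614.9, 50.6, 296.3]
tcp_rot: [0.683, 0.731, 0.003, 0.003]
contact_force: [0.3, -0.3, -1.1]
grip_width: 0.1
grip_force: 0.0
```

Run:
```python
from h import *
d=snap('scene','s5')
a=cv2.resize(d['img'][110:310,200:390],None,fx=3,fy=3,interpolation=cv2.INTER_CUBIC); cv2.imwrite('pics/s5c.png',a)
print(robot.state()['ee_pos'])
```

```text
[614.33419029  50.58803004 293.53052754]
```

View pics/s5c.png

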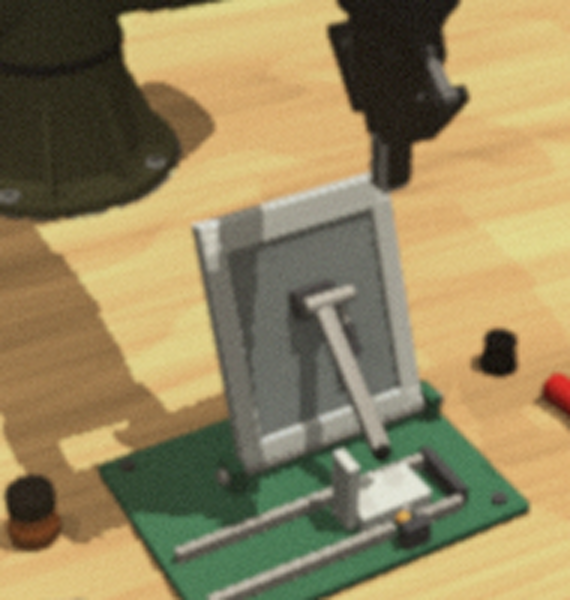

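The leg is down against its stop, with the foot over the shoe. Next I go back over the rail to the frame's front.

>>> play_rows([
  [[0,-0.25,0,0.1,0,0,0],[0,-0.5,0,0.1,0,0,0],[0,-0.8,-0.02,0.1,0,0,0],[0,-1,-0.03,0.1,0,0,0],[0,-1,-0.03,0.1,0,0,0]],
])

```text
time_s: 13.32
ee_pos: [462.8, 46.1, 306.5]
tcp_rot: [0.683, 0.731, -0.0, -0.0]
contact_force: [0.4, -1.2, 0.4]
grip_width: -0.3
grip_force: 0.0
```

>>> play_rows([
  [[0,-0.18,-0.01,0,0,0,0],[0,-0.18,-0.01,-0.15,0,0,0],[0,-0.18,-0.01,-0.35,0,0,0],[0,-0.18,-0.01,-0.55,0,0,0],[0,-0.18,-0.01,-0.65,0,0,0],[0,-0.18,-0.01,-0.65,0,0,0]],
])

```text
time_s: 14.08
ee_pos: [437.2, 44.5, 208.6]
tcp_rot: [0.683, 0.731, -0.001, -0.001]
contact_force: [0.4, 0.1, 1.4]
grip_width: 0.2
grip_force: 0.0
```

>>> play_rows([
  [[0,0.06,0,0,0,0,0],[0,0.12,0,0,0,0,0],[0,0.17,0,0,0,0,0],[0,0.22,0,0.01,0,0,0],[0,0.27,0,0.03,0,0,0],[0,0.32,0,0.05,0,0,0],[0,0.37,0,0.06,0,0,0],[0,0.42,0,0.07,0,0,0],[0,0.47,0,0.08,0,0,0],[0,0.5,0,0.08,0,0,0]],
])

```text
time_s: 15.32
ee_pos: [513.0, 44.9, 222.1]
tcp_rot: [0.683, 0.731, 0.001, 0.0]
contact_force: [-3.6, 6.2, 12.5]
grip_width: 0.4
grip_force: 6.7
```

Run:
```python
from h import *
d=snap('scene','s6');
a=cv2.resize(d['img'][110:310,200:390],None,fx=3,fy=3,interpolation=cv2.INTER_CUBIC); cv2.imwrite('pics/s6c.png',a)
s=robot.state(); print(s['ee_pos'],s['contact_force'],s['moment'])
```

```text
[513.35072347  44.91549338 222.20282923] [-3.18617865  3.66674303  8.04857837] [0.70593564 0.45421851 0.07074578]
```

View pics/s6c.png

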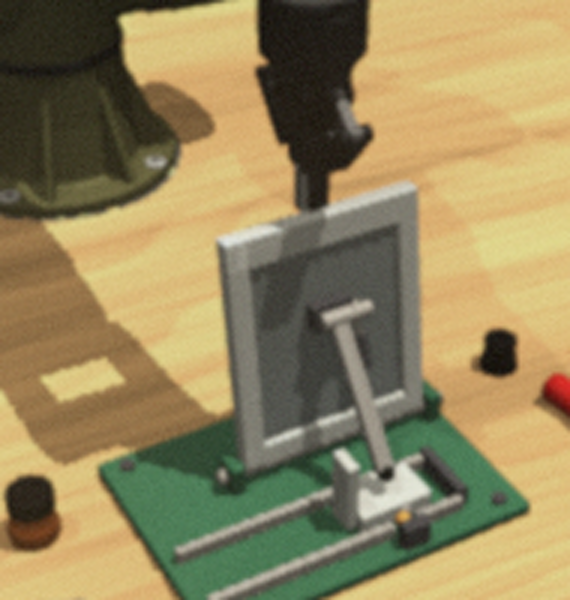

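The frame has come up but may not be fully upright, and the foot is near the shoe at (388,472). The side forces are odd, so I hold for a moment and read them again.

>>> play_rows([
  [[0,0,0,0,0,0,0],[0,0,0,0,0,0,0],[0,0,0,0,0,0,0]],
])

```text
time_s: 15.75
ee_pos: [512.7, 44.9, 222.1]
tcp_rot: [0.683, 0.731, 0.001, 0.0]
contact_force: [-3.4, 4.6, 8.4]
grip_width: -0.0
grip_force: 5.5
```

Run:
```python
from h import *
d=load('s6'); q=(553.47,45.36,.0611)
def fr(x,y,h,a): return (x*np.cos(a)+h*np.sin(a),y,25+h*np.cos(a)-x*np.sin(a))
for a in(-.15,-.1,-.05,0):
    print(a,[((proj(d,S(fr(8,y,195,a),q[:2],q[2]))-(200,110))*3).round() for y in(-80,80)])
s=robot.state(); print(s['ee_pos'],s['contact_force'],s['moment'])
```

```text
-0.15 [array([220., 243.]), array([415., 184.])]
-0.1 [array([227., 248.]), array([422., 189.])]
-0.05 [array([233., 255.]), array([429., 195.])]
0 [array([240., 262.]), array([437., 201.])]
[512.70935287  44.87731847 222.10753977] [-3.43614937  4.60411954  8.44289663] [0.7260255  0.39004758 0.06493409]
```

>>> play_rows([
  [[0,0,0,0.02,0,0,0],[0,0,0,0.02,0,0,0]],
])

```text
time_s: 16.0
ee_pos: [512.3, 44.4, 224.3]
tcp_rot: [0.683, 0.731, -0.0, 0.0]
contact_force: [-1.9, 0.3, 1.4]
grip_width: -0.1
grip_force: 0.8
```

Run:
```python
from h import *
d=snap('scene','s7');w=snap('wrist','w7')
a=cv2.resize(d['img'][110:310,200:390],None,fx=2,fy=2,interpolation=cv2.INTER_CUBIC)
b=cv2.resize(w['img'],(400,300)); o=np.zeros((400,790,3),np.uint8); o[:400,:380]=a; o[:300,390:790]=b; cv2.imwrite('pics/m7.png',o)
s=robot.state(); print(s['ee_pos'],s['contact_force'],s['moment'])
```

```text
[512.197731    44.41677874 224.18244686] [-1.3315138  -0.20179847  1.58491897] [-5.31892800e-02  2.67786611e-01  4.52238892e-05]
```

View pics/m7.png

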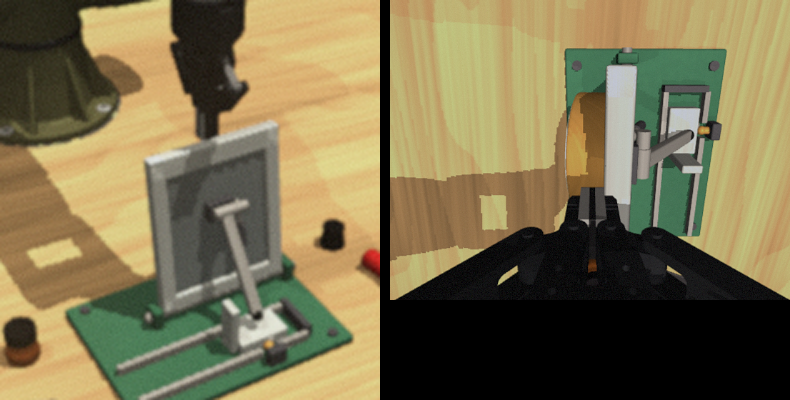

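The picture explains it: the finger's thicker back had been resting on the rail's top, and the force vanished when I raised the tool. For a deeper, cleaner push I'll ease the frame back to its stop, turn 90° so the flat finger sides bear on it, and push again lower down.

>>> play_rows([
  [[0,-0.05,0,0,0,0,0],[0,-0.1,0,0,0,0,0],[0,-0.15,0,0,0,0,0],[0,-0.2,0,0,0,0,0],[0,-0.25,0,0,0,0,0],[0,-0.3,0,0,0,0,0],[0,-0.4,0,0,0,0,0],[0,-0.55,0,0,0,0,0],[0,-0.55,0,0,0,0,0]],
])

```text
time_s: 17.23
ee_pos: [428.9, 44.6, 224.5]
tcp_rot: [0.683, 0.731, 0.0, 0.0]
contact_force: [0.4, -0.7, 0.3]
grip_width: 0.2
grip_force: 0.0
```

>>> play_rows([
  [[0,0,0,0,0,0,0.08],[0,0,0,0,0,0,0.16],[0,0,0,0,0,0,0.24],[0,0,0,0,0,0,0.32],[0,0,0,0,0,0,0.4],[0,0,0,0,0,0,0.48],[0,0,0,0,0,0,0.56],[0,0,0,0,0,0,0.64],[0,0,0,-0.05,0,0,0.72],[0,0,0,-0.1,0,0,0.75]],
])

```text
time_s: 18.48
ee_pos: [430.2, 44.5, 209.2]
tcp_rot: [-0.036, 0.999, -0.0, 0.0]
contact_force: [1.2, 0.0, -0.7]
grip_width: 0.0
grip_force: 0.0
```

>>> play_rows([
  [[0,0,0,-0.08,0,0,0],[0,0,0,-0.08,0,0,0],[0,0.05,0,-0.08,0,0,0],[0,0.1,0,-0.08,0,0,0],[0,0.15,0,-0.08,0,0,0],[0,0.2,0,-0.08,0,0,0],[0,0.25,0,-0.07,0,0,0]],
])

```text
time_s: 19.35
ee_pos: [467.7, 44.6, 198.8]
tcp_rot: [-0.034, 0.999, -0.0, -0.0]
contact_force: [-0.5, 0.1, -0.3]
grip_width: -0.5
grip_force: 0.2
```

>>> play_rows([
  [[0,0.04,0,0.01,0,0,0],[0,0.08,0,0.02,0,0,0],[0,0.12,0,0.03,0,0,0],[0,0.16,0,0.04,0,0,0],[0,0.2,0,0.05,0,0,0],[0,0.24,0,0.06,0,0,0],[0,0.28,0,0.06,0,0,0],[0,0.32,0,0.07,0,0,0],[0,0.36,0,0.07,0,0,0],[0,0.36,0,0.07,0,0,0]],
])

```text
time_s: 20.6
ee_pos: [521.5, 44.5, 209.2]
tcp_rot: [-0.034, 0.999, -0.0, 0.0]
contact_force: [-1.3, -0.5, -0.1]
grip_width: -0.2
grip_force: 0.5
```

>>> play_rows([
  [[0,0.015,0,0,0,0,0],[0,0.03,0,0,0,0,0],[0,0.03,0,0,0,0,0]],
])

```text
time_s: 20.98
ee_pos: [525.7, 44.6, 209.3]
tcp_rot: [-0.034, 0.999, -0.0, 0.0]
contact_force: [0.4, 0.6, -0.1]
grip_width: -0.1
grip_force: 0.5
```

>>> play_rows([
  [[0,0.015,0,0,0,0,0],[0,0.02,0,0,0,0,0],[0,0.02,0,0,0,0,0]],
])

```text
time_s: 21.35
ee_pos: [528.7, 44.6, 209.3]
tcp_rot: [-0.034, 0.999, 0.0, 0.0]
contact_force: [-1.3, -0.2, 0.2]
grip_width: 0.0
grip_force: 0.4
```

>>> play_rows([
  [[0,0.01,0,0,0,0,0],[0,0.02,0,0,0,0,0],[0,0.02,0,0,0,0,0]],
])

```text
time_s: 21.72
ee_pos: [531.8, 44.6, 209.3]
tcp_rot: [-0.034, 0.999, -0.0, 0.0]
contact_force: [-0.7, 0.3, 0.8]
grip_width: 0.2
grip_force: 0.4
```

>>> play_rows([
  [[0,0.01,0,0,0,0,0],[0,0.013,0,0,0,0,0],[0,0.013,0,0,0,0,0]],
])

```text
time_s: 22.1
ee_pos: [533.6, 44.5, 209.3]
tcp_rot: [-0.034, 0.999, -0.0, 0.0]
contact_force: [-0.6, 0.9, 0.8]
grip_width: 0.3
grip_force: 0.4
```

>>> play_rows([
  [[0,0.01,0,0,0,0,0],[0,0.013,0,0,0,0,0],[0,0.013,0,0,0,0,0]],
])

```text
time_s: 22.48
ee_pos: [535.3, 44.6, 209.3]
tcp_rot: [-0.034, 0.999, 0.0, -0.0]
contact_force: [-5.0, 1.2, 2.5]
grip_width: -0.1
grip_force: 2.5
```

>>> play_rows([
  [[0,0.002,0,0,0,0,0],[0,0.002,0,0,0,0,0],[0,0.002,0,0,0,0,0],[0,0.002,0,0,0,0,0],[0,0.002,0,0,0,0,0],[0,0.002,0,0,0,0,0]],
])

```text
time_s: 23.22
ee_pos: [535.5, 44.7, 209.3]
tcp_rot: [-0.034, 0.999, 0.0, -0.0]
contact_force: [-5.7, 0.7, 3.0]
grip_width: 0.1
grip_force: 2.9
```

Run:
```python
from h import *
d=snap('scene','s8'); s=robot.state(); print(s['ee_pos'],s['contact_force'],s['grip_force'])
a=cv2.resize(d['img'][110:310,200:390],None,fx=3,fy=3,interpolation=cv2.INTER_CUBIC); cv2.imwrite('pics/s8c.png',a)
```

```text
[535.55116863  44.65291553 209.32273742] [-6.18835502  1.28212623  3.49943412] 2.868204469559714
```

View pics/s8c.png

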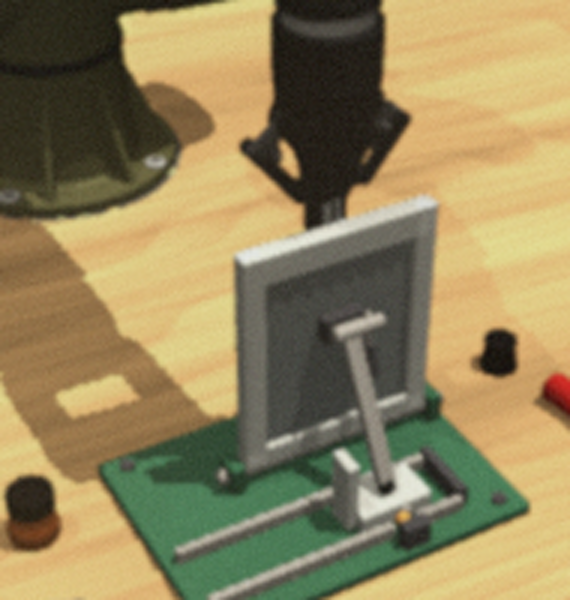

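The frame corners at about (238,258) and (437,200) match the predicted upright ones, (240,262) and (437,201). The foot is on the shoe at (387,487), and the push is a steady 6 N. I'll hand the job in.

```bash
python3 -c "
from plant import robot
print(robot.hand_in())"
```

```text
the job is handed in; nothing more can be done
None
```

I handed the job in at about 23 s with the shoe home, the leg snapped down, and the frame upright, held by a steady push of about 6 N that presses the foot onto the shoe. The hand-in returned no verdict.

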